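# Clear the forming board

## Task

Clear the tinsmith's forming board: put the finished heart cutter (its outline closed all round) in the wire basket and the faulty one, whose seam has sprung open at the tip, in the sheet-iron scrap box, letting each go just above or inside the container rather than dropping it from high up. The hold-down bar lies over one of them: swing it by its knob away from that cutter, well past half of its travel, and leave it there. Leave the other tools, cutter and vessels standing about on the bench and board where they are.

Things in the scene. Friction and masses are not known exactly. Their poses are not given: they have to be found in the camera images.
- finished_center (a point): Finished heart cutter: closed tin strip 2.5 mm thick on edge, 28 mm tall, open above and below, 40 g. Point: its centre, half-way up. Own +y runs from the tip (y -32 mm) to the lobes (y +26), x across. Sides at x +-28 mm (29 outside) are flat and parallel from y -6 to +14: grip there, across x. It starts on one of the board's nests, round 20 mm nails: lift it straight up to clear them.
- sprung_center (a point): Faulty heart cutter: same sizes, axes and flat sides as the finished one, but the leg on its +x side does not run to the tip: it goes straight on to (30, -34) mm, leaving a 30 mm gap at the tip. It starts on the other nest. Point: its centre, half-way up (14 mm above its lower edge). 40 g.
- board: Fixed wooden forming board, 160 (its x, away from robot) x 360 (y, left) x 40 mm; origin under its centre. Nests of five nails at x 0, y +75 and y -75 mm; either cutter may be on either, tip towards -x within 0.15 rad. Right end (x -65 to 65, y -178 to -154): a fixed rack, block to 90 mm above the bench, four upright tools up to 205 mm. Hold-down bar at the left end.
- hold_bar (a joint): Angle of the steel hold-down bar about its upright pivot, 0 to 1.9 rad. At 0 it points to the board's -y, 5 mm above the cutter on the left (+y) nest; it grows as the free end swings away from the robot (at 1.57 it points to board +x). Starts at 0 to 0.2. Friction about 1 N at the knob, no spring: stays where left. Bar 14 mm wide, 73 to 81 mm above the bench.
- bar_knob (a point): Centre of the upright round wooden knob on the bar's free end, 130 mm from the pivot: 18 mm diameter, from 81 to 111 mm above the bench (this point 96 mm). Can be pinched from above, any way round.
- bar_pivot (a point): The bar's pivot axis, at the bar's top (81 mm above the bench), board x -20, y +155 mm; a bolt head and boss of 12 mm radius, rising to 89 mm.
- basket: Wire basket for finished cutters, fixed, 180 mm (its x) by 160 mm (its y), walls 4 mm, rim 85 mm above the bench, floor 4 mm; origin under its centre. A round cutter (40 mm, 22 mm tall) already lies near one corner. It stands left or right of the board.
- scrap_box: Open sheet-iron scrap box, fixed, same sizes as the basket, with solid walls and a small pull on its -x face; origin under its centre. A small bent offcut lies near one corner. It stands on the other side.
- mandrel: Bystander, not to be moved: a loose steel bending mandrel, upright cylinder 18 mm diameter, 42 mm tall, standing on the board between the nests near the robot's edge (top 82 mm above the bench); origin at its foot.
- square_cutter: Bystander: square tin cutter, 48 mm, 26 mm tall, on the bench near the robot, right. Origin under its centre.
- hammer: Bystander: hammer 240 mm long lying sideways on the bench beyond the board. Origin under it.
- flux: Bystander: bottle 60 mm diameter, 150 mm tall, beyond the board on the right. Origin under its centre.
- mug: Bystander: white mug 76 mm wide, 85 mm tall, beyond the board on the left. Origin under its centre.
- screwdriver: Bystander: screwdriver lying beyond the left-hand container. Origin under it.

How it is judged:
By the outcome, as a careful person would: the job done as asked, in the order asked, and still so for the second after the job is handed in, with the robot touching nothing.
It also fails if it takes over 67 s, if anything falls off the work surface, if the arm or the gripper's body presses on something with over 40 N, if the wrist force passes 120 N, or if a joint passes its speed limit or range.

## Robot

A 6-joint arm with a two-finger parallel gripper is mounted at the origin on the work surface. World frame = base frame: x ahead of the robot, y to its left, z up, the work surface at z = 0. Lengths are in m, angles in rad, forces in N, time in s.
With the tool pointing down it reaches from about 0.275 to 0.875 m from the base axis. Payload 12.5 kg.
Tool frame: the origin (TCP) lies midway between the tips of the shut fingers; the grasp point (between the pads) lies 19 mm behind it; z points along the fingers, y is the line along which they close (so a half turn about z gives the same grasp; the last joint's range is limited). The gripper opens to 85 mm and grips with 20 to 120 N. Pads are 22 mm wide; open, the fingers measure 114 mm over their backs; the gripper's body (76 mm by 85 mm) begins 54 mm behind the grasp point. The pads swing forward as they close: fully open they stand 13 mm farther back than shut.
Start: joints at [-0.085, 0.351, 1.652, -0, 1.139, -0.085], TCP at [0.55, 0, 0.231] pointing down, gripper open.
Joint ranges: [-2.75, 2.75], [-0.79, 2.1], [0.01, 2.65], [-1.57, 4.71], [0.07, 3.14], [-2.87, 2.87]. Speed limits (rad/s): [2.22, 2.22, 2.79, 3.14, 3.14, 3.14].

## Interface

Orientations are given as [roll, pitch, yaw] about the fixed x, y, z axes, in that order (R = Rz(yaw) Ry(pitch) Rx(roll)).
In Python, from workcell import robot gives the robot as it stands. The module is installed in compiled form; this text tells all that it offers.
- The arm moves only by the shell command python3 -m jog 'ROWS'. ROWS is JSON, a list of rows, each an object with "dr": the turn, a rotation vector about the tool's x, y, z in degrees, a list of three; "linear": the shift along the tool's x, y, z in cm, a list of three; "gripper": the closure, from 0 (fully open) to 1 (shut). A call has 1 to 10 rows; each row is the pose to reach, as a shift and turn from the pose commanded when the call began, along the tool's axes at that moment; what a row does not reach only later rows make up. A row lasts 1/10 s, in which the tool goes at most 50 mm and 8.59 degrees, less where a joint would pass 70% of its speed; a pose out of reach is approached as far as the arm can. A call with a gripper value outside its range is refused whole. The fingers move at their own pace and stop on an object; the grip force is fixed at half the most. Time passes only in rows, so rows that repeat a pose let the fingers close. It gives the time, the measured TCP pose, the force, the opening and the grip force at its end, in the units of the state.
- robot.state(): the state, without advancing time (a new reading comes with each control period).
- robot.get_image(name): name is "scene" or "side" or "wrist"; returns (picture, depth): 480x640x3 uint8, red, green, blue; 480x640 float32, m along the optical axis (not along the pixel's ray), 0 where there is no reading.
- robot.camera_model(name): a dict with "fov_y" (degrees; the focal length in pixels is half the picture's height over the tangent of half this angle, whatever the lens; pixels are square), "cx", "cy" (the principal point, pixels), "origin" and "orientation" of the camera in the world; the wrist camera has in their place "hand_eye" (4x4, takes a point from camera to tool coordinates, whose origin is the TCP and whose axes are the flange's). Camera axes: x right, y down, z forward; pixel columns grow to the right and rows downward; lengths in m; the calibration is good to about 2 mm. A picture is of the moment at which its call begins: read the wrist's pose just before it. camera_model takes no time and is no camera call.
- robot.finish_job(): hands the job in; it is judged then, once.
The state is a dict: "t": time; "q": joint angles; "joint_vel": joint speeds; "joint_torque": joint torques, N m; "position": TCP position; "tool_rot": TCP orientation; "contact_force": force on the tool from outside, world axes, zero at the start; "ft_torque": the same for the moment, N m; "finger_gap": finger opening in m; "gripper_force": force on a finger pad.
Only numpy, scipy, OpenCV 4.12 (cv2) and the standard library are available. Lean on these libraries where they do the work, as an engineer would, in place of code of your own. Each camera call takes 0.05 s, during which the arm holds its last target. There are 200 camera calls.

## Working session

There is one attempt and no reset: what is moved stays moved. The work goes in short steps, Python scripts to look and compute and a shell command to move; the robot and the scene stay as the last step left them, time stands still between calls to the robot, and variables do not carry over. Pictures are saved under pics/ and viewed, at most 10 in all, crops included, and the job is handed in when it is done.

```bash
mkdir -p pics
cat > h.py <<'E'
import numpy as np, cv2
from scipy.spatial.transform import Rotation as R
from workcell import robot
def cam(n,st=None):
    m=robot.camera_model(n); f=240/np.tan(np.radians(m['fov_y'])/2)
    if n=='wrist':
        T=np.eye(4);T[:3,:3]=R.from_euler('xyz',st['tool_rot']).as_matrix();T[:3,3]=st['position']
        T=T@np.array(m['hand_eye'])
    else:
        T=np.eye(4);o=np.array(m['orientation'],float)
        T[:3,:3]=o if o.shape==(3,3) else R.from_euler('xyz',o).as_matrix();T[:3,3]=m['origin']
    return T,f,m['cx'],m['cy']
def shot(n):
    st=robot.state();im,d=robot.get_image(n);return im,d,cam(n,st)
def ray(c,u,v,z):
    T,f,cx,cy=c;d=T[:3,:3]@np.array([(u-cx)/f,(v-cy)/f,1]);return T[:3,3]+d*(z-T[2,3])/d[2]
def cloud(d,c):
    T,f,cx,cy=c;v,u=np.indices(d.shape);P=np.stack([(u-cx)/f*d,(v-cy)/f*d,d],-1)
    return P@T[:3,:3].T+T[:3,3]
E
python3 - <<'E'
from h import *
import pickle
print(robot.state())
for n in('scene','side','wrist'):
    print(n,robot.camera_model(n))
    im,d,c=shot(n);cv2.imwrite(f'pics/{n}0.png',im[...,::-1]);pickle.dump((im,d,c),open(n+'0.pkl','wb'))
E
```

```text
{'t': 0.0, 'q': array([-8.45965748e-02,  3.51249799e-01,  1.65242962e+00, -2.33075244e-05,
        1.13911290e+00, -8.46034529e-02]), 'joint_vel': array([ 0.00037591, -0.001885  ,  0.00093159,  0.00021804, -0.00077735,
        0.00017595]), 'joint_torque': array([ 1.33101348e-03, -5.06107914e+01, -2.91406649e+01,  6.01447425e-06,
        4.57781483e-03,  4.96419239e-05]), 'position': array([5.49662362e-01, 5.04626773e-05, 2.30748895e-01]), 'tool_rot': array([-3.14039548e+00, -8.02935016e-05,  1.57081292e+00]), 'contact_force': array([0.08685076, 0.06126482, 0.03671205]), 'ft_torque': array([ 0.00256799,  0.00926719, -0.00276642]), 'gripper_force': 0.0, 'finger_gap': 0.0854830530665525}
scene {'fov_y': 50.665846542259345, 'cx': 317.96525468588186, 'cy': 243.787270456515, 'origin': array([1.09050501, 0.90563532, 0.73385076]), 'orientation': array([-2.10834441,  0.00765264,  2.57009909])}
side {'fov_y': 50.34493031000624, 'cx': 314.9916063795307, 'cy': 240.991116388352, 'origin': array([ 0.34885694, -0.74824579,  0.68932717]), 'orientation': array([-2.23407795,  0.01755233, -0.26493569])}
wrist {'fov_y': 63.863383134183074, 'cx': 319.4668061968362, 'cy': 245.38668326184376, 'hand_eye': array([[ 8.28717723e-04, -9.57470468e-01, -2.88530096e-01,
         7.42170245e-02],
       [ 9.99998631e-01,  1.20677621e-03, -1.13241564e-03,
        -5.80914336e-05],
       [ 1.43244579e-03, -2.88528763e-01,  9.57470157e-01,
        -1.44030123e-01],
       [ 0.00000000e+00,  0.00000000e+00,  0.00000000e+00,
         1.00000000e+00]])}
```

View pics/scene0.png

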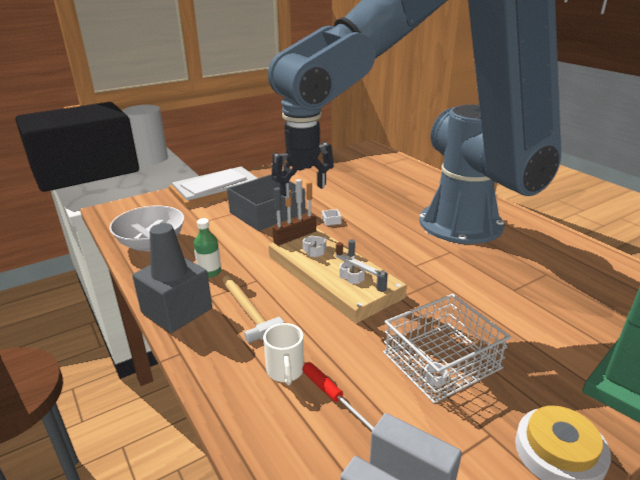

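View pics/side0.png

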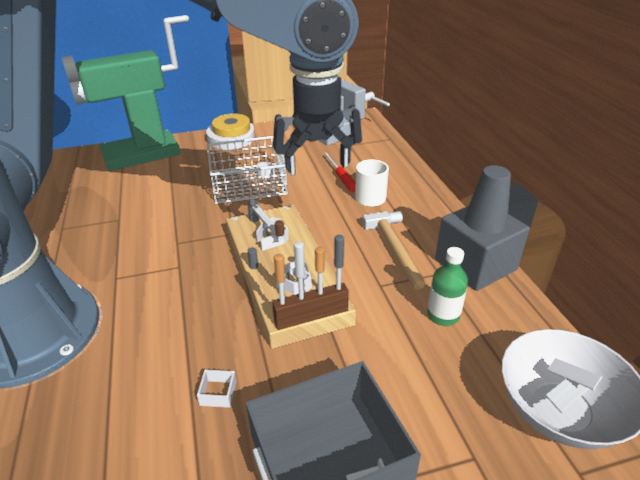

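View pics/wrist0.png

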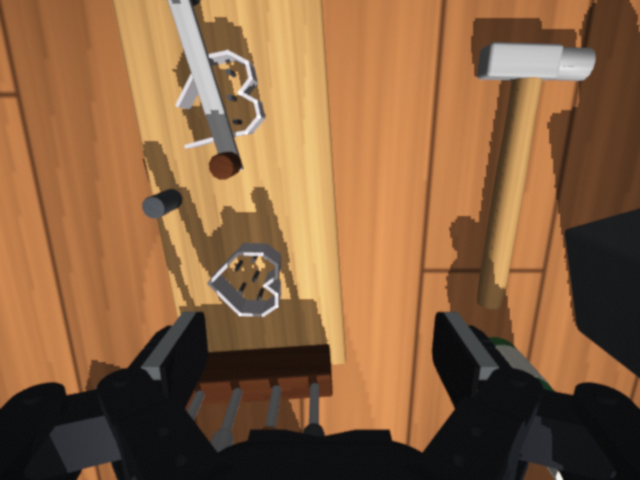

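```bash
cat > m.py <<'E'
from h import *
import pickle
im,d,c=pickle.load(open('wrist0.pkl','rb'))
P=cloud(d,c)
print('knob ray',ray(c,224,163,.111),'cloud',P[163,224]);print('mandrel',P[206,153],'board',P[200,290],'bench',P[200,380])
knob=(abs(P[...,2]-.111)<.006);ys,xs=np.nonzero(knob);k=(P[...,0]>.4)&(P[...,0]<.6)&(P[...,1]>.0)&knob
print('knob pts',k.sum(),P[k].mean(0))
b=(abs(P[...,2]-.081)<.006)&(P[...,1]>.0);b&=(P[...,0]<.52);
if b.sum(): q=P[b];print('bar',q.min(0),q.max(0))
hsv=cv2.cvtColor(im,cv2.COLOR_RGB2HSV)
m=(P[...,2]>.058)&(P[...,2]<.074)&(hsv[...,1]<60)
for nm,(u0,u1,v0,v1) in dict(fin=(200,295,235,325),spr=(165,275,40,155)).items():
    mm=np.zeros(m.shape,np.uint8);mm[v0:v1,u0:u1]=m[v0:v1,u0:u1];mm[v0:v1,u0:u1]&=(hsv[v0:v1,u0:u1,2]>140)
    ct=max(cv2.findContours(mm,0,2)[0],key=cv2.contourArea)
    W=np.array([ray(c,*p[0],.068)[:2] for p in ct])*1000
    print(nm,mm.sum(),W.min(0),W.max(0));r=cv2.minAreaRect(W.astype(np.float32));print(r)
    print(cv2.approxPolyDP(W.astype(np.float32)[:,None],2.5,True)[:,0].round(0).tolist())
im,d,c=pickle.load(open('scene0.pkl','rb'));P=cloud(d,c)
q=P[300:395,380:510].reshape(-1,3);q=q[abs(q[:,2]-.083)<.006];print('basket rim',len(q),q.min(0),q.max(0),cv2.minAreaRect(q[:,:2].astype(np.float32)))
im,d,c=pickle.load(open('side0.pkl','rb'));P=cloud(d,c)
q=P[355:480,240:425].reshape(-1,3);q=q[abs(q[:,2]-.083)<.006];print('box rim',len(q),q.min(0),q.max(0),cv2.minAreaRect(q[:,:2].astype(np.float32)))
q=P[230:310,265:355].reshape(-1,3);q=q[(q[:,2]>.1)&(q[:,1]<-.05)];print('rack tools',q.min(0),q.max(0))
E
python3 m.py
```

```text
knob ray [0.48493276 0.0525391  0.111     ] cloud [0.48527944 0.05265515 0.11241045]
mandrel [0.42115087 0.01774901 0.08300837] board [0.52323765 0.01509512 0.04103659] bench [0.6079298  0.00836757 0.00245054]
knob pts 573 [0.48360447 0.05054092 0.11174358]
bar [0.41214483 0.00803806 0.07504066] [0.49136291 0.15783936 0.08688959]
fin 516 [497.63027597 -83.25786792] [513.25183769 -47.35068257]
((506.5288391113281, -65.65863800048828), (36.842384338378906, 14.316093444824219), 84.09610748291016)
[[509.0, -47.0], [501.0, -54.0], [511.0, -63.0], [510.0, -71.0], [498.0, -83.0], [513.0, -74.0], [513.0, -62.0], [505.0, -55.0]]
spr 1065 [468.80957867  70.06710517] [504.78599365 129.08463317]
((489.42462158203125, 101.10334777832031), (26.86501121520996, 59.96121597290039), 15.880508422851562)
[[469.0, 126.0], [472.0, 122.0], [484.0, 125.0], [495.0, 119.0], [497.0, 111.0], [488.0, 100.0], [500.0, 94.0], [502.0, 84.0], [484.0, 70.0], [495.0, 72.0], [505.0, 82.0], [502.0, 95.0], [492.0, 101.0], [501.0, 108.0], [498.0, 121.0], [483.0, 129.0]]
basket rim 875 [0.37830239 0.30912118 0.07708945] [0.56586797 0.47870137 0.08888672] ((0.47154825925827026, 0.39368951320648193), (0.1645503044128418, 0.18420910835266113), 87.15154266357422)
box rim 1942 [ 0.35468074 -0.46327868  0.07700555] [ 0.55352364 -0.29423808  0.08889676] ((0.454561710357666, -0.3850361704826355), (0.1809130758047104, 0.16282562911510468), 7.498915195465088)
rack tools [ 0.34885694 -0.74824579  0.10010011] [ 0.55047958 -0.13126854  0.68932717]
```

```bash
cat > m2.py <<'E'
from h import *
import pickle
im,d,c=pickle.load(open('wrist0.pkl','rb'));P=cloud(d,c)
e=[ray(c,u,v,.04)[:2] for u,v in((322,0),(343,362),(117,0))];print('edge',e)
y=np.array(e[0]-e[1]);th=np.arctan2(-y[0],y[1]);print('board yaw',th)
for v in(10,60,110,140):
    r=np.nonzero((abs(P[v,:,2]-.081)<.007)&(np.arange(640)<260))[0];print(v,r.min(),r.max(),ray(c,r.mean(),v,.081)[:2])
im,d,c=pickle.load(open('scene0.pkl','rb'));P=cloud(d,c)
q=P[320:385,262:306].reshape(-1,3);q=q[(q[:,2]>.02)&(q[:,2]<.09)];print('mug',q.min(0),q.max(0))
print('pivot',P[283,382],[ (u,P[v,u].round(3)) for u,v in((382,272),(378,280),(385,276))])
im,d,c=pickle.load(open('side0.pkl','rb'));P=cloud(d,c)
q=P[235:300,270:350].reshape(-1,3);q=q[(q[:,2]>.1)&(q[:,2]<.22)&(abs(q[:,0]-.45)<.15)];print('tools',q.min(0),q.max(0))
E
python3 m2.py
```

```text
edge [array([0.55080707, 0.168625  ]), array([ 0.57264625, -0.14826816]), array([0.39444668, 0.16860774])]
board yaw 0.0688077250104959
10 171 193 [0.45640546 0.15115724]
60 187 209 [0.46441799 0.1204439 ]
110 204 225 [0.47335684 0.08756295]
140 214 234 [0.47873469 0.0666961 ]
mug [0.69335751 0.10604299 0.02017993] [0.78740847 0.30964425 0.0882006 ]
pivot [0.45937365 0.18482043 0.06371474] [(382, array([0.456, 0.178, 0.089])), (378, array([0.463, 0.175, 0.068])), (385, array([0.452, 0.185, 0.081]))]
tools [ 0.43530415 -0.15903904  0.10042499] [ 0.55047958 -0.13435434  0.20659397]
```

```bash
python3 -m jog '[{"dr":[0,0,0],"linear":[1.7,-2.2,2],"gripper":0},{"dr":[0,0,0],"linear":[3.4,-4.4,4],"gripper":0},{"dr":[0,0,0],"linear":[5.1,-6.5,6],"gripper":0},{"dr":[0,0,0],"linear":[5.1,-6.5,9],"gripper":0},{"dr":[0,0,0],"linear":[5.1,-6.5,11.5],"gripper":0},{"dr":[0,0,0],"linear":[5.1,-6.5,13.5],"gripper":0},{"dr":[0,0,0],"linear":[5.1,-6.5,14.7],"gripper":0},{"dr":[0,0,0],"linear":[5.1,-6.5,14.7],"gripper":0},{"dr":[0,0,0],"linear":[5.1,-6.5,14.7],"gripper":0.5},{"dr":[0,0,0],"linear":[5.1,-6.5,14.7],"gripper":1}]'
python3 -m jog '[{"dr":[0,0,0],"linear":[0,0,0],"gripper":1},{"dr":[0,0,0],"linear":[0,0,0],"gripper":1},{"dr":[0,0,0],"linear":[0,0,0],"gripper":1},{"dr":[0,0,0],"linear":[0,0,0],"gripper":1},{"dr":[0,0,0],"linear":[0,0,0],"gripper":1},{"dr":[0,0,0],"linear":[0,0,0],"gripper":1}]'
```

```text
t: 1.15
position: [0.4856, 0.051, 0.0852]
tool_rot: [3.14, -0.0, 1.571]
contact_force: [-0.9, 0.1, 1.2]
finger_gap: 0.0591
gripper_force: 0.0
t: 1.75
position: [0.4852, 0.0511, 0.0848]
tool_rot: [3.141, -0.0, 1.571]
contact_force: [-1.5, -0.2, 4.9]
finger_gap: 0.0159
gripper_force: 58.4
```

```bash
python3 -m jog '[{"dr":[0,0,-7.8],"linear":[0.57,1.68,0],"gripper":1},{"dr":[0,0,-15.6],"linear":[1.36,3.26,0],"gripper":1},{"dr":[0,0,-23.4],"linear":[2.35,4.72,0],"gripper":1},{"dr":[0,0,-31.2],"linear":[3.54,6.03,0],"gripper":1},{"dr":[0,0,-39],"linear":[4.89,7.17,0],"gripper":1},{"dr":[0,0,-46.8],"linear":[6.39,8.11,0],"gripper":1},{"dr":[0,0,-54.6],"linear":[7.99,8.85,0],"gripper":1},{"dr":[0,0,-62.4],"linear":[9.69,9.36,0],"gripper":1},{"dr":[0,0,-70.2],"linear":[11.43,9.63,0],"gripper":1},{"dr":[0,0,-78],"linear":[13.2,9.66,0],"gripper":1}]'
python3 -m jog '[{"dr":[0,0,0],"linear":[0,0,0],"gripper":1},{"dr":[0,0,0],"linear":[0,0,0],"gripper":0.5},{"dr":[0,0,0],"linear":[0,0,0],"gripper":0.5},{"dr":[0,0,0],"linear":[0,0,0],"gripper":0.5},{"dr":[0,0,0],"linear":[0,0,-2],"gripper":0.5},{"dr":[0,0,0],"linear":[0,0,-5],"gripper":0.5},{"dr":[0,0,0],"linear":[0,0,-9],"gripper":0},{"dr":[0,0,0],"linear":[0,0,-13],"gripper":0},{"dr":[0,0,0],"linear":[0,0,-17],"gripper":0},{"dr":[0,0,0],"linear":[0,0,-17],"gripper":0}]'
```

```text
t: 2.75
position: [0.5791, 0.1838, 0.0846]
tool_rot: [-3.14, -0.006, 2.938]
contact_force: [-21.5, -0.7, 16.4]
finger_gap: 0.0162
gripper_force: 59.9
t: 3.75
position: [0.5838, 0.1833, 0.2601]
tool_rot: [3.138, 0.009, 2.932]
contact_force: [-0.1, 0.1, -0.8]
finger_gap: 0.0849
gripper_force: 0.0
```

```bash
python3 -m jog '[{"dr":[0,0,-3],"linear":[0.9,-3.5,0],"gripper":0},{"dr":[0,0,-6],"linear":[1.8,-7,0],"gripper":0},{"dr":[0,0,-9],"linear":[2.7,-10.5,0],"gripper":0},{"dr":[0,0,-12],"linear":[3.6,-14,0],"gripper":0},{"dr":[0,0,-12],"linear":[4.5,-17.3,0],"gripper":0},{"dr":[0,0,-12],"linear":[4.5,-17.3,0],"gripper":0},{"dr":[0,0,-12],"linear":[4.5,-17.3,0],"gripper":0}]'
python3 - <<'E'
from h import *
import pickle
im,d,c=shot('wrist');pickle.dump((im,d,c),open('w1.pkl','wb'));cv2.imwrite('pics/w1.png',im[...,::-1])
E
```

```text
t: 4.45
position: [0.5016, 0.0227, 0.2541]
tool_rot: [3.141, 0.0, 3.14]
contact_force: [0.3, 0.8, 0.3]
finger_gap: 0.0853
gripper_force: 0.0
```

View pics/w1.png

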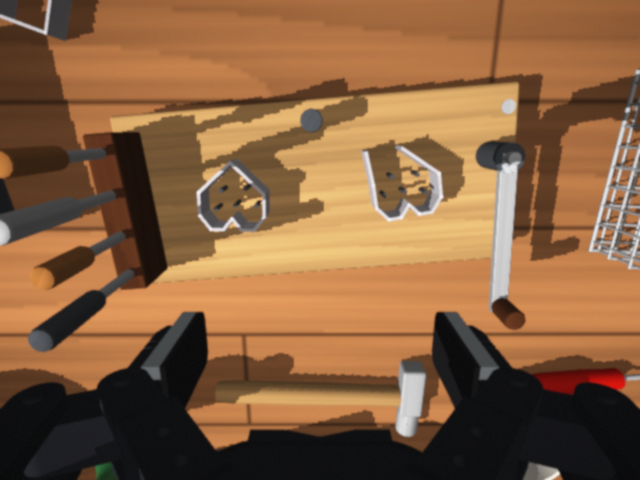

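```bash
cat > m3.py <<'E'
from h import *
import pickle,sys
im,d,c=pickle.load(open(sys.argv[1],'rb'))
P=cloud(d,c);hsv=cv2.cvtColor(im,cv2.COLOR_RGB2HSV)
vis=im.copy()
for nm,(u0,u1,v0,v1) in dict(fin=(190,280,150,240),spr=(355,450,138,228)).items():
    m=((P[...,2]>.060)&(P[...,2]<.076)).astype(np.uint8);k=np.zeros_like(m);k[v0:v1,u0:u1]=m[v0:v1,u0:u1]
    vis[k>0]=(255,0,0)
    v,u=np.nonzero(k);W=np.array([ray(c,a,b,.068)[:2] for a,b in zip(u,v)])*1000
    print(nm,len(W),W.min(0).round(1),W.max(0).round(1))
    for x0 in range(450,516,6):
        s=W[abs(W[:,0]-x0)<3]
        if len(s):print(x0,s[:,1].min().round(1),s[:,1].max().round(1))
cv2.imwrite('pics/v1.png',cv2.resize(vis[130:250,170:470],(750,300),interpolation=0)[...,::-1])
E
python3 m3.py w1.pkl
```

```text
fin 1151 [452.2 -82.8] [513.7 -22.4]
450 -50.7 -49.8
456 -58.7 -42.7
462 -65.1 -37.1
468 -72.4 -31.5
474 -78.9 -25.7
480 -82.0 -22.4
486 -82.4 -22.6
492 -82.3 -22.8
498 -82.8 -23.1
504 -82.0 -24.2
510 -77.3 -28.9
spr 1080 [440.9  60.7] [504.8 129.2]
450 60.8 109.6
456 62.6 120.2
462 63.7 125.8
468 65.6 127.2
474 66.7 127.7
480 67.7 129.2
486 69.7 129.2
492 70.8 125.5
498 74.5 123.3
504 80.0 95.8
```

View pics/v1.png

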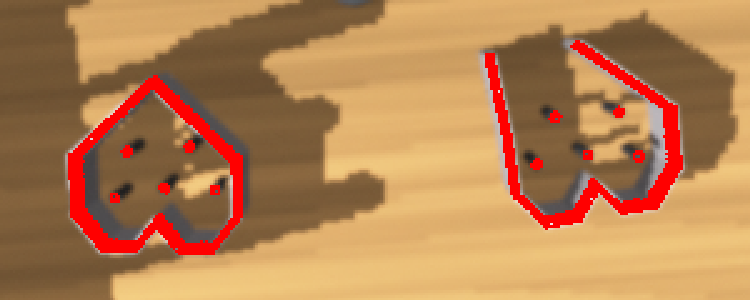

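```bash
python3 -m jog '[{"dr":[0,0,1.3],"linear":[0.6,-3,2],"gripper":0},{"dr":[0,0,2.6],"linear":[1.2,-6,4],"gripper":0},{"dr":[0,0,2.6],"linear":[1.2,-7.5,7],"gripper":0},{"dr":[0,0,2.6],"linear":[1.2,-7.5,10],"gripper":0},{"dr":[0,0,2.6],"linear":[1.2,-7.5,13],"gripper":0},{"dr":[0,0,2.6],"linear":[1.2,-7.5,15],"gripper":0},{"dr":[0,0,2.6],"linear":[1.2,-7.5,15],"gripper":0},{"dr":[0,0,2.6],"linear":[1.2,-7.5,15],"gripper":0},{"dr":[0,0,2.6],"linear":[1.2,-7.5,15],"gripper":0}]'
```

```text
t: 5.4
position: [0.4905, -0.0516, 0.1054]
tool_rot: [-3.141, 0.002, 3.097]
contact_force: [0.2, -0.5, -0.4]
finger_gap: 0.0855
gripper_force: 0.0
```

```bash
python3 -m jog '[{"dr":[0,0,0],"linear":[0,-0.1,2],"gripper":0},{"dr":[0,0,0],"linear":[0,-0.1,4],"gripper":0},{"dr":[0,0,0],"linear":[0,-0.1,5.5],"gripper":0},{"dr":[0,0,0],"linear":[0,-0.1,6.4],"gripper":0},{"dr":[0,0,0],"linear":[0,-0.1,6.4],"gripper":0},{"dr":[0,0,0],"linear":[0,-0.1,6.4],"gripper":0.3},{"dr":[0,0,0],"linear":[0,-0.1,6.4],"gripper":0.6},{"dr":[0,0,0],"linear":[0,-0.1,6.4],"gripper":0.6},{"dr":[0,0,0],"linear":[0,-0.1,6.4],"gripper":0.6},{"dr":[0,0,0],"linear":[0,-0.1,6.4],"gripper":0.6}]'
python3 -m jog '[{"dr":[0,0,0],"linear":[0,0,0],"gripper":0.6},{"dr":[0,0,0],"linear":[0,0,-1],"gripper":0.6},{"dr":[0,0,0],"linear":[0,0,-2],"gripper":0.6},{"dr":[0,0,0],"linear":[0,0,-3.5],"gripper":0.6},{"dr":[0,0,0],"linear":[0,0,-6],"gripper":0.6},{"dr":[0,0,0],"linear":[0,0,-9],"gripper":0.6},{"dr":[0,0,0],"linear":[0,0,-13],"gripper":0.6},{"dr":[0,0,0],"linear":[0,0,-17],"gripper":0.6},{"dr":[0,0,0],"linear":[0,0,-17],"gripper":0.6}]'
```

```text
t: 6.4
position: [0.4902, -0.0529, 0.0416]
tool_rot: [-3.141, 0.002, 3.096]
contact_force: [-1.9, 1.2, 8.0]
finger_gap: 0.0573
gripper_force: 64.3
t: 7.3
position: [0.4918, -0.0532, 0.2161]
tool_rot: [-3.14, 0.009, 3.096]
contact_force: [-0.2, -0.4, -0.4]
finger_gap: 0.0576
gripper_force: 64.1
```

```bash
python3 - <<'E'
from h import *
import pickle
im,d,c=pickle.load(open('scene0.pkl','rb'));P=cloud(d,c)
print('round',ray(c,437,373,.02), P[373,437])
im,d,c=pickle.load(open('side0.pkl','rb'));P=cloud(d,c)
print('offcut',ray(c,367,472,.02),P[472,367])
E
python3 -m jog '[{"dr":[0,0,0],"linear":[0.4,4.5,0],"gripper":0.6},{"dr":[0,0,0],"linear":[0.8,9,0],"gripper":0.6},{"dr":[0,0,0],"linear":[1.2,13.5,0],"gripper":0.6},{"dr":[0,0,0],"linear":[1.6,18,0],"gripper":0.6},{"dr":[0,0,0],"linear":[2,22.5,0],"gripper":0.6},{"dr":[0,0,0],"linear":[2.4,27,0],"gripper":0.6},{"dr":[0,0,0],"linear":[2.8,31.5,0],"gripper":0.6},{"dr":[0,0,0],"linear":[3.2,36,0],"gripper":0.6},{"dr":[0,0,0],"linear":[3.7,40,0],"gripper":0.6},{"dr":[0,0,0],"linear":[3.7,44.6,0],"gripper":0.6}]'
python3 -m jog '[{"dr":[0,0,0],"linear":[0,0,0],"gripper":0.6},{"dr":[0,0,0],"linear":[0,0,0],"gripper":0.6},{"dr":[0,0,0],"linear":[0,0,0],"gripper":0.6}]'
python3 - <<'E'
from h import *
im,d,c=shot('wrist');cv2.imwrite('pics/w2.png',im[...,::-1])
E
```

```text
round [0.51883379 0.42949339 0.02      ] [0.5037212  0.41690619 0.00112877]
offcut [ 0.49677581 -0.42555743  0.02      ] [ 0.49915268 -0.42037222  0.00924474]
t: 8.3
position: [0.4719, 0.3958, 0.2105]
tool_rot: [-3.141, -0.0, 3.096]
contact_force: [1.6, -0.2, -0.1]
finger_gap: 0.0572
gripper_force: 64.2
t: 8.6
position: [0.4727, 0.3934, 0.2102]
tool_rot: [-3.141, -0.0, 3.096]
contact_force: [0.5, -0.4, -0.8]
finger_gap: 0.0577
gripper_force: 64.3
```

View pics/w2.png

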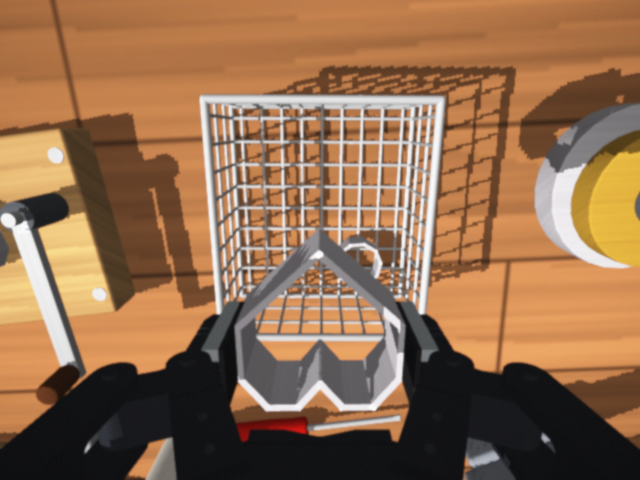

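```bash
python3 -m jog '[{"dr":[0,0,0],"linear":[1.5,0,3],"gripper":0.6},{"dr":[0,0,0],"linear":[1.5,0,6],"gripper":0.6},{"dr":[0,0,0],"linear":[1.5,0,9],"gripper":0.6},{"dr":[0,0,0],"linear":[1.5,0,11],"gripper":0.6},{"dr":[0,0,0],"linear":[1.5,0,13],"gripper":0.6},{"dr":[0,0,0],"linear":[1.5,0,15],"gripper":0.6},{"dr":[0,0,0],"linear":[1.5,0,16.3],"gripper":0.6},{"dr":[0,0,0],"linear":[1.5,0,16.3],"gripper":0.6},{"dr":[0,0,0],"linear":[1.5,0,16.3],"gripper":0.6}]'
python3 -m jog '[{"dr":[0,0,0],"linear":[0,0,0],"gripper":0.1},{"dr":[0,0,0],"linear":[0,0,0],"gripper":0.1},{"dr":[0,0,0],"linear":[0,0,0],"gripper":0.1},{"dr":[0,0,0],"linear":[0,0,-1],"gripper":0.1},{"dr":[0,0,0],"linear":[0,0,-3],"gripper":0.1},{"dr":[0,0,0],"linear":[0,0,-6],"gripper":0.1},{"dr":[0,0,0],"linear":[0,0,-10],"gripper":0},{"dr":[0,0,0],"linear":[0,0,-14],"gripper":0},{"dr":[0,0,0],"linear":[0,0,-18],"gripper":0},{"dr":[0,0,0],"linear":[0,0,-18],"gripper":0}]'
python3 - <<'E'
from h import *
im,d,c=shot('wrist');cv2.imwrite('pics/w3.png',im[...,::-1])
E
```

```text
t: 9.55
position: [0.4583, 0.3949, 0.048]
tool_rot: [3.141, 0.0, 3.096]
contact_force: [-0.0, 0.1, -0.2]
finger_gap: 0.0575
gripper_force: 64.3
t: 10.55
position: [0.4596, 0.3964, 0.234]
tool_rot: [3.135, 0.008, 3.096]
contact_force: [0.2, -0.2, 0.0]
finger_gap: 0.0856
gripper_force: 0.0
```

View pics/w3.png

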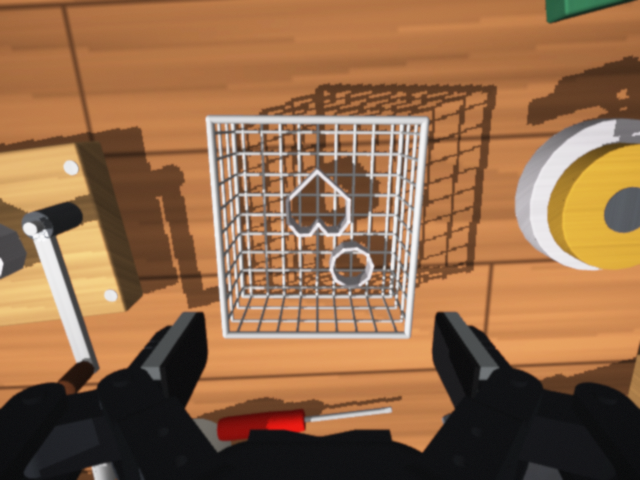

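```bash
python3 -m jog '[{"dr":[0,0,-3],"linear":[-0.5,-4.2,0],"gripper":0.1},{"dr":[0,0,-6],"linear":[-1,-8.4,0],"gripper":0.1},{"dr":[0,0,-9],"linear":[-1.5,-12.6,0],"gripper":0.1},{"dr":[0,0,-11.8],"linear":[-2,-16.8,0],"gripper":0.1},{"dr":[0,0,-11.8],"linear":[-2.5,-21,0],"gripper":0.1},{"dr":[0,0,-11.8],"linear":[-3,-25.2,0],"gripper":0.1},{"dr":[0,0,-11.8],"linear":[-3.5,-29.4,0],"gripper":0.1},{"dr":[0,0,-11.8],"linear":[-3.5,-29.4,0],"gripper":0.1},{"dr":[0,0,-11.8],"linear":[-3.5,-29.4,0],"gripper":0.1},{"dr":[0,0,-11.8],"linear":[-3.5,-29.4,0],"gripper":0.1}]'
python3 - <<'E'
from h import *
import pickle
im,d,c=shot('wrist');pickle.dump((im,d,c),open('w4.pkl','wb'));print(robot.state()['position'])
P=cloud(d,c);m=(P[...,2]>.062)&(P[...,2]<.076)&(abs(P[...,0]-.475)<.045)&(abs(P[...,1]-.1)<.045)
v,u=np.nonzero(m);W=np.array([ray(c,a,b,.068)[:2] for a,b in zip(u,v)])*1000
print(len(W),W.min(0),W.max(0))
for x0 in range(444,510,6):
    s=W[abs(W[:,0]-x0)<2]
    if len(s):print(x0,s[:,1].min().round(1),s[:,1].max().round(1))
q=P[(P[...,2]>.1)&(P[...,2]<.118)&(abs(P[...,0]-.58)<.06)&(abs(P[...,1]-.18)<.06)];print('knob',len(q),q.mean(0) if len(q) else 0)
E
```

```text
t: 11.6
position: [0.4792, 0.1005, 0.2269]
tool_rot: [3.141, -0.001, -2.98]
contact_force: [-0.4, 0.6, 0.1]
finger_gap: 0.077
gripper_force: 0.0
[0.47921687 0.10074382 0.22700977]
1022 [440.84648656  60.82290634] [504.41188506 128.96882943]
444 60.8 100.4
450 61.2 108.6
456 62.8 117.7
462 64.4 125.3
468 66.0 126.3
474 67.5 127.6
480 69.2 128.7
486 70.0 128.5
492 71.2 125.4
498 74.9 122.4
504 80.7 95.7
knob 507 [0.57649682 0.18368839 0.10958624]
```

```bash
python3 -m jog '[{"dr":[0,0,0],"linear":[0,-0.2,3],"gripper":0.1},{"dr":[0,0,0],"linear":[0,-0.2,6],"gripper":0.1},{"dr":[0,0,0],"linear":[0,-0.2,9],"gripper":0.1},{"dr":[0,0,0],"linear":[0,-0.2,12],"gripper":0.1},{"dr":[0,0,0],"linear":[0,-0.2,14],"gripper":0.1},{"dr":[0,0,0],"linear":[0,-0.2,16],"gripper":0.1},{"dr":[0,0,0],"linear":[0,-0.2,17.5],"gripper":0.1},{"dr":[0,0,0],"linear":[0,-0.2,18.5],"gripper":0.1},{"dr":[0,0,0],"linear":[0,-0.2,18.5],"gripper":0.1},{"dr":[0,0,0],"linear":[0,-0.2,18.5],"gripper":0.1}]'
python3 -m jog '[{"dr":[0,0,0],"linear":[0,0,0],"gripper":0.4},{"dr":[0,0,0],"linear":[0,0,0],"gripper":0.6},{"dr":[0,0,0],"linear":[0,0,0],"gripper":0.6},{"dr":[0,0,0],"linear":[0,0,0],"gripper":0.6},{"dr":[0,0,0],"linear":[0,0,0],"gripper":0.6},{"dr":[0,0,0],"linear":[0,0,0],"gripper":0.6}]'
python3 -m jog '[{"dr":[0,0,0],"linear":[0,0,-1],"gripper":0.6},{"dr":[0,0,0],"linear":[0,0,-2],"gripper":0.6},{"dr":[0,0,0],"linear":[0,0,-3.5],"gripper":0.6},{"dr":[0,0,0],"linear":[0,0,-6],"gripper":0.6},{"dr":[0,0,0],"linear":[0,0,-10],"gripper":0.6},{"dr":[0,0,0],"linear":[0,0,-14],"gripper":0.6},{"dr":[0,0,0],"linear":[0,0,-18],"gripper":0.6},{"dr":[0,0,0],"linear":[0,0,-22],"gripper":0.6},{"dr":[0,0,0],"linear":[0,0,-26],"gripper":0.6},{"dr":[0,0,0],"linear":[0,0,-26],"gripper":0.6}]'
```

```text
t: 12.65
position: [0.48, 0.0983, 0.0426]
tool_rot: [-3.142, 0.0, -2.98]
contact_force: [-0.3, -0.4, -0.3]
finger_gap: 0.0765
gripper_force: 0.0
t: 13.25
position: [0.4803, 0.0979, 0.0435]
tool_rot: [-3.142, 0.002, -2.981]
contact_force: [-3.0, 1.3, 8.9]
finger_gap: 0.0567
gripper_force: 63.8
t: 14.25
position: [0.4813, 0.098, 0.3084]
tool_rot: [-3.141, 0.01, -2.981]
contact_force: [1.6, -0.1, -1.4]
finger_gap: 0.0575
gripper_force: 64.3
```

```bash
python3 -m jog '[{"dr":[0,0,0],"linear":[1.2,-4.7,0],"gripper":0.6},{"dr":[0,0,0],"linear":[2.4,-9.4,0],"gripper":0.6},{"dr":[0,0,0],"linear":[3.6,-14.1,0],"gripper":0.6},{"dr":[0,0,0],"linear":[4.8,-18.8,0],"gripper":0.6},{"dr":[0,0,0],"linear":[6,-23.5,0],"gripper":0.6},{"dr":[0,0,0],"linear":[7.2,-28.2,0],"gripper":0.6},{"dr":[0,0,0],"linear":[8.4,-32.9,0],"gripper":0.6},{"dr":[0,0,0],"linear":[9.6,-37.6,0],"gripper":0.6},{"dr":[0,0,0],"linear":[10.8,-42.3,0],"gripper":0.6},{"dr":[0,0,0],"linear":[11.8,-47,0],"gripper":0.6}]'
python3 -m jog '[{"dr":[0,0,0],"linear":[0,0,0],"gripper":0.6},{"dr":[0,0,0],"linear":[0,0,0],"gripper":0.6},{"dr":[0,0,0],"linear":[0,0,0],"gripper":0.6}]'
python3 - <<'E'
from h import *
im,d,c=shot('wrist');cv2.imwrite('pics/w5.png',im[...,::-1])
E
```

```text
t: 15.25
position: [0.4375, -0.3868, 0.3024]
tool_rot: [3.141, -0.0, -2.981]
contact_force: [0.7, 0.4, -0.0]
finger_gap: 0.057
gripper_force: 64.3
t: 15.55
position: [0.4384, -0.3839, 0.3023]
tool_rot: [3.141, -0.0, -2.98]
contact_force: [0.7, 0.5, -0.5]
finger_gap: 0.0573
gripper_force: 64.3
```

View pics/w5.png

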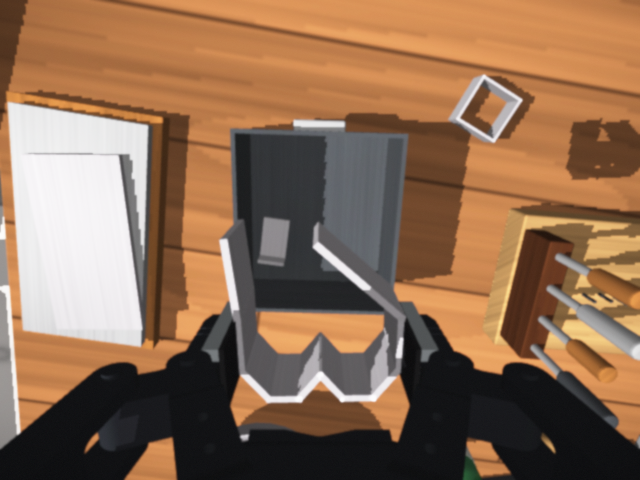

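```bash
python3 -m jog '[{"dr":[0,0,0],"linear":[0.8,0.5,4],"gripper":0.6},{"dr":[0,0,0],"linear":[0.8,0.5,8],"gripper":0.6},{"dr":[0,0,0],"linear":[0.8,0.5,12],"gripper":0.6},{"dr":[0,0,0],"linear":[0.8,0.5,15],"gripper":0.6},{"dr":[0,0,0],"linear":[0.8,0.5,18],"gripper":0.6},{"dr":[0,0,0],"linear":[0.8,0.5,21],"gripper":0.6},{"dr":[0,0,0],"linear":[0.8,0.5,23.5],"gripper":0.6},{"dr":[0,0,0],"linear":[0.8,0.5,24.7],"gripper":0.6},{"dr":[0,0,0],"linear":[0.8,0.5,24.7],"gripper":0.6},{"dr":[0,0,0],"linear":[0.8,0.5,24.7],"gripper":0.6}]'
python3 -m jog '[{"dr":[0,0,0],"linear":[0,0,0],"gripper":0.1},{"dr":[0,0,0],"linear":[0,0,0],"gripper":0.1},{"dr":[0,0,0],"linear":[0,0,0],"gripper":0.1},{"dr":[0,0,0],"linear":[0,0,-1],"gripper":0.1},{"dr":[0,0,0],"linear":[0,0,-3],"gripper":0.1},{"dr":[0,0,0],"linear":[0,0,-6],"gripper":0.1},{"dr":[0,0,0],"linear":[0,0,-10],"gripper":0},{"dr":[0,0,0],"linear":[0,0,-14],"gripper":0},{"dr":[0,0,0],"linear":[0,0,-18],"gripper":0},{"dr":[0,0,0],"linear":[0,0,-20],"gripper":0}]'
python3 -m jog '[{"dr":[0,0,0],"linear":[0,0,0],"gripper":0},{"dr":[0,0,0],"linear":[0,0,0],"gripper":0},{"dr":[0,0,0],"linear":[0,0,0],"gripper":0}]'
python3 - <<'E'
from h import *
im,d,c=shot('wrist');a,_,_=shot('scene')
o=np.vstack([im[60:340],a[160:440]]);cv2.imwrite('pics/w6.png',o[...,::-1])
E
```

```text
t: 16.6
position: [0.4304, -0.3814, 0.0564]
tool_rot: [-3.14, 0.001, -2.98]
contact_force: [0.3, 0.2, -0.4]
finger_gap: 0.0574
gripper_force: 64.3
t: 17.6
position: [0.4303, -0.3819, 0.26]
tool_rot: [-3.137, 0.003, -2.981]
contact_force: [0.7, -0.1, 0.1]
finger_gap: 0.0852
gripper_force: 0.0
t: 17.9
position: [0.4293, -0.3809, 0.2542]
tool_rot: [3.14, -0.001, -2.981]
contact_force: [0.3, 0.5, 0.2]
finger_gap: 0.0853
gripper_force: 0.0
```

View pics/w6.png

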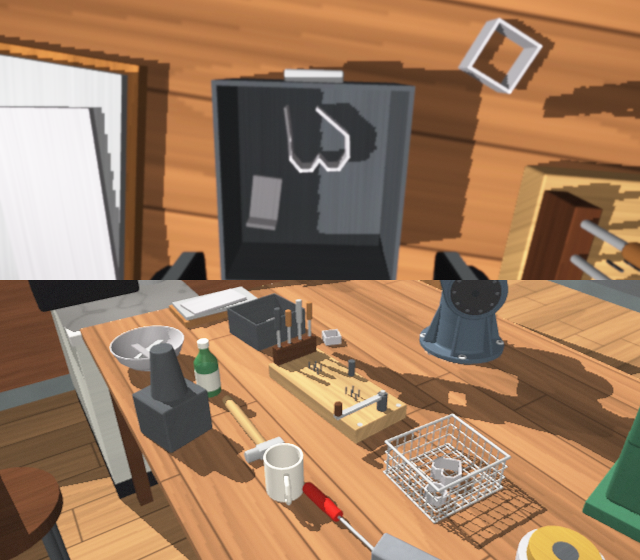

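The picture shows the sprung cutter in the scrap box (around 318,140), the finished one in the basket (around 447,465), and the bar swung away. The mandrel and the other bystanders are still standing where they were.

```bash
python3 -c "
from workcell import robot
print(robot.finish_job())"
```

```text
the job is handed in; nothing more can be done
None
```

The job is handed in after 18 s of robot time: the hold-down bar was swung to about 1.55 rad, then the finished cutter went into the basket and the sprung one into the scrap box, with the bystanders looking undisturbed in the last pictures.

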